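Push a dental cast through the gap in the dust screen onto the green pad

TASK

Push the ochre dental cast with the white teeth along the bench, rounded front first, through the gap between the two steel posts of the dust screen, and on until the whole cast lies on the green pad beyond. Only push it with the fingers: do not take it between them, lift it or tip it, and leave everything else on the bench as it stands. Then move the hand clear.

Things in the scene. Friction and masses are not known exactly. Their poses are not given: they have to be found in the camera images.
- cast: The loose ochre plaster cast to push, about 150 g, D-shaped from above. Base 18 mm high with upright sides, pink gums to 27 mm, white teeth to 33.5 mm. Origin: centre of its underside; x towards the rounded front, y to its left, z up. 60 mm long (x -30 to 30), 62 mm wide. The back at x = -30 is flat; sides straight from x = -30 to -1, then a half circle of radius 31 mm. Its front starts facing roughly the gap.
- cast_heel_left (a point): Left back corner of the cast's base, at (-30, +31, 9) mm in the cast's frame.
- cast_heel_right (a point): Right back corner of the cast's base, at (-30, -31, 9) mm in the cast's frame.
- cast_nose (a point): Foremost point of the cast's base, at (30, 0, 9) mm in the cast's frame.
- screen: Low dust screen fixed to the bench. Origin: on the bench, mid-gap. x: the way through, from the cast's side to the pad's; y along the screen; z up. Two round steel posts, 18 mm thick and 45 mm high, at y = +/-43 mm leave a gap 68 mm wide. From them clear panels with blue top rails, 39 mm high, 9 mm thick, run outwards to end posts 41 mm high; it ends at y = +/-136 mm. Foot plates 3 mm high lie under the panels.
- pad: Green square pad, 100 x 100 mm, flush with the bench (no step). Origin: its centre, at bench height; its x and y axes are parallel to the screen's and to its edges. It lies 62 to 80 mm beyond the gap (centre), straight ahead.
- bare_cast: Bystander, to be left standing: pale grey cast without teeth, same outline as the cast, 27 mm high, beyond the screen beside the pad. Origin: centre of its underside.
- wax_jar: Bystander, to be left standing: jar with red cap, 48 mm in diameter, 50 mm high, before the screen, beside the cast's way. Origin: centre of its underside.
- squeeze_bottle: Bystander, to be left standing: white bottle, 56 mm in diameter, 100 mm high, before the screen, beside the cast's way. Origin: centre of its underside.
- wax_spatula: Bystander, to be left standing: spatula, 150 mm long, lying flat beyond the pad. Origin: under its middle; x along it towards the blade.
- mixing_bowl: Bystander, to be left standing: green bowl, 100 mm across the rim, 50 mm high. Origin: centre of its underside.
- bur_stand: Bystander, to be left standing: white round block with small burs, 64 mm in diameter, 48 mm high. Origin: centre of its underside.
There are look-alikes about, which are no part of the job. Several things look just like the cast: the one meant starts farthest to the robot's right.

How it is judged:
On the way:
1. the cast goes through the gap between the posts, rounded front first (x of cast in the frame of screen between -0.02 and 0.02 m and y of cast in the frame of screen between -0.01 and 0.01 m and x of cast_nose in the frame of screen above 0.005 m and height (world z) of cast below 0.008 m), for 0.1 s.
At the end, for the whole second after the job is handed in: the cast stands flat and at rest with both back corners and its nose within the green pad (2 mm over its edge is allowed), having gone through the gap front first; the bystanders still stand (x of cast_heel_left in the frame of pad between -0.052 and 0.052 m and y of cast_heel_left in the frame of pad between -0.052 and 0.052 m and x of cast_heel_right in the frame of pad between -0.052 and 0.052 m and y of cast_heel_right in the frame of pad between -0.052 and 0.052 m and x of cast_nose in the frame of pad between -0.052 and 0.052 m and y of cast_nose in the frame of pad between -0.052 and 0.052 m and height (world z) of cast below 0.004 m and angle between cast's own z axis and vertical below 0.06 rad and linear speed of cast below 0.01 m/s and angle between each of bare_cast, wax_jar, squeeze_bottle, wax_spatula, mixing_bowl, bur_stand's own z axis and vertical below 0.1 rad); the robot touches nothing.
It fails at once if the cast is lifted more than 8 mm (height (world z) of cast above 0.008 m).
It fails at once if the cast is tipped by more than 0.2 rad (angle between cast's own z axis and vertical above 0.2 rad).
It fails at once if the fingers straddle the cast to take it between them (grasp point inside the cast's outline, below 48 mm over its underside) (x of the grasp point in the frame of cast between -0.032 and 0.03 m and y of the grasp point in the frame of cast between -0.03 and 0.03 m and z of the grasp point in the frame of cast below 0.048 m).
It fails at once if one of the bystanders is moved by more than 15 mm (distance of any of bare_cast, wax_jar, squeeze_bottle, wax_spatula, mixing_bowl, bur_stand from where it was at the start of the episode above 0.015 m).
It also fails if it takes over 72 s, if anything falls off the work surface, if the arm or the gripper's body presses on something with over 40 N, if the wrist force passes 120 N, or if a joint passes its speed limit or range.

ROBOT

A 7-joint arm with a two-finger parallel gripper is mounted at the origin on the work surface. World frame = base frame: x ahead of the robot, y to its left, z up, the work surface at z = 0. Lengths are in m, angles in rad, forces in N, time in s.
With the tool pointing down it reaches from about 0.4 to 0.9 m from the base axis. Payload 5.5 kg.
Tool frame: the origin (TCP) lies midway between the tips of the shut fingers; the grasp point (between the pads) lies 19 mm behind it (manip.grip_depth is the distance from the TCP to the grasp point, in m); z points along the fingers, y is the line along which they close (so a half turn about z gives the same grasp; the last joint's range is limited). The gripper opens to 92 mm and grips with 3 to 60 N. Pads are 19 mm wide; open, the fingers measure 130 mm over their backs; the gripper's body (75 mm by 190 mm) begins 47 mm behind the grasp point.
Start: joints at [1.408, 0.501, -0.427, 1.55, 0.221, 1.138, -0.21], TCP at [0.269, -0.592, 0.227] pointing down, gripper open.
Joint ranges: [-2.88, 2.88], [-0.31, 2.03], [-1.54, 1.56], [0.2, 2.42], [-1.41, 4.55], [0.19, 2.02], [-2.57, 2.57]. Speed limits (rad/s): [2.57, 2.57, 3.14, 3.14, 3.14, 3.14, 3.14].

INTERFACE

Orientations are given as a unit quaternion [x, y, z, w].
In Python, from bench import manip, effector, viewer gives the robot as it stands. Calls block until the motion is done:
- manip.move_pose(position, orientation): joint-space move of the TCP to a pose.
- manip.servo_line(position, ori=None, vel=0.15): straight line of the TCP; ori=None keeps the orientation; vel is the mean speed in m/s.
- manip.movej(angles): joint-space move.
- effector.open_jaws() and effector.close(f_grip=None): open the fingers fully, or close them until they stop; f_grip is the grip in N (None keeps the last).
- manip.sleep(seconds).
- manip.solve_ik(position, orientation): joint angles nearest the present ones, or None.
- viewer.get_image(name): name is "scene" or "top" or "wrist"; returns the picture (480x640x3 uint8, red, green, blue); there is no depth.
- viewer.get_calibration(name): a dict with "vfov" (degrees; the focal length in pixels is half the picture's height over the tangent of half this angle, whatever the lens; pixels are square), "cx", "cy" (the principal point, pixels), "eye" and "attitude" of the camera in the world. Camera axes: x right, y down, z forward; pixel columns grow to the right and rows downward; lengths in m; the calibration is good to about 2 mm. A picture is of the moment at which its call begins: read the wrist's pose just before it. get_calibration takes no time and is no camera call; for the wrist camera it gives the pose at the moment of the call.
A pose or a line that the arm cannot do raises manip.PlanningError and nothing moves.
- manip.hand_in(): hands the job in; it is judged then, once.
Readings, each from a call of its own:
- manip.current_clock(): time.
- manip.current_q(): joint angles.
- manip.current_joint_velocities(): joint speeds.
- manip.current_tau(): joint torques, N m.
- manip.current_tool_pos(): TCP position.
- manip.current_tcp_rot(): TCP orientation.
- manip.current_force(): force on the tool from outside, world axes, zero at the start.
- manip.current_wrist_torque(): the same for the moment, N m.
- manip.current_finger_gap(): finger opening in m.
- manip.current_gripper_force(): force on a finger pad.
Only numpy, scipy, OpenCV 4.12 (cv2) and the standard library are available. Lean on these libraries where they do the work, as an engineer would, in place of code of your own. Each camera call takes 0.05 s, during which the arm holds its last target. There are 200 camera calls.

## Working session

There is one attempt and no reset: what is moved stays moved. The work goes in short steps, each a Python script; the robot and the scene stay as the last script left them, time stands still between calls to the robot, and variables do not carry over. Pictures are saved under pics/ and viewed, at most 10 in all, crops included, and the job is handed in when it is done.

```bash
mkdir -p pics; ls; python3 - <<'E'
from bench import manip, effector, viewer
import cv2
for n in ("top","scene"):
    cv2.imwrite(f"pics/{n}0.png",viewer.get_image(n)[:,:,::-1]); print(n,viewer.get_calibration(n))
print(manip.current_clock(),manip.current_tcp_rot(),manip.grip_depth)
E
```

```text
pics
top {'vfov': 55.077357935856696, 'cx': 313.3014166951832, 'cy': 235.86725794921043, 'eye': array([ 0.49333987, -0.00584893,  1.2689853 ]), 'attitude': array([ 0.71730252, -0.69607805,  0.02209525, -0.0215463 ])}
scene {'vfov': 42.32503381210139, 'cx': 313.75739469658043, 'cy': 239.96409350438714, 'eye': array([ 1.35108958, -0.82254268,  1.14740806]), 'attitude': array([ 0.85820524,  0.32615237, -0.14860556, -0.36745718])}
0.1 [ 9.77416342e-01  2.11320921e-01 -1.42354363e-04 -8.62327095e-04] 0.0188
```

View pics/top0.png

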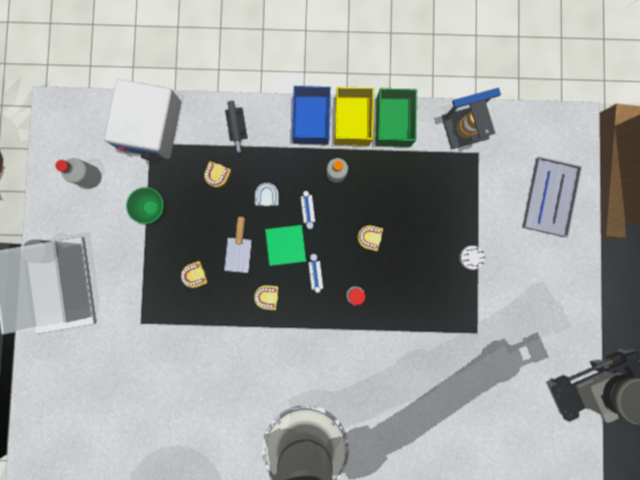

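View pics/scene0.png

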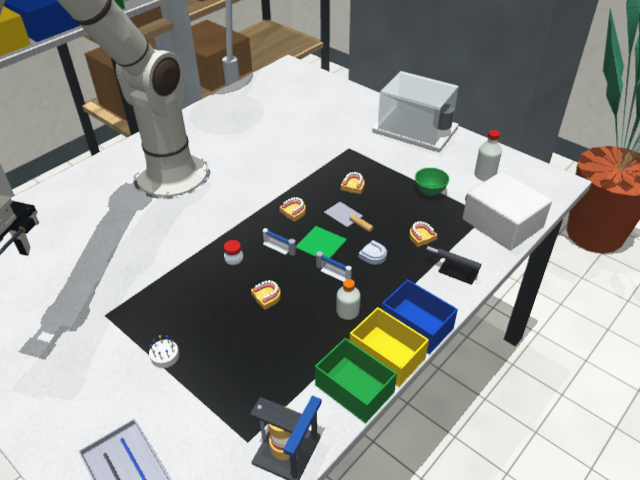

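Top view: look-alikes are at (370,238), (267,297), (193,274) and (217,174), and the model in the articulator is at (468,122). The one farthest right that is loose and facing the gap is (370,238). The screen halves are at (308,210) and (316,273), the pad at (286,246), the jar at (356,296) and the bottle at (337,168). I'll check the choice in a close crop.

```bash
python3 - <<'E'
import cv2
a=cv2.imread("pics/top0.png")[180:310,240:410]
cv2.imwrite("pics/crop0.png",cv2.resize(a,None,fx=4.6,fy=4.6,interpolation=cv2.INTER_CUBIC))
E
```

```text
(no output)
```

View pics/crop0.png

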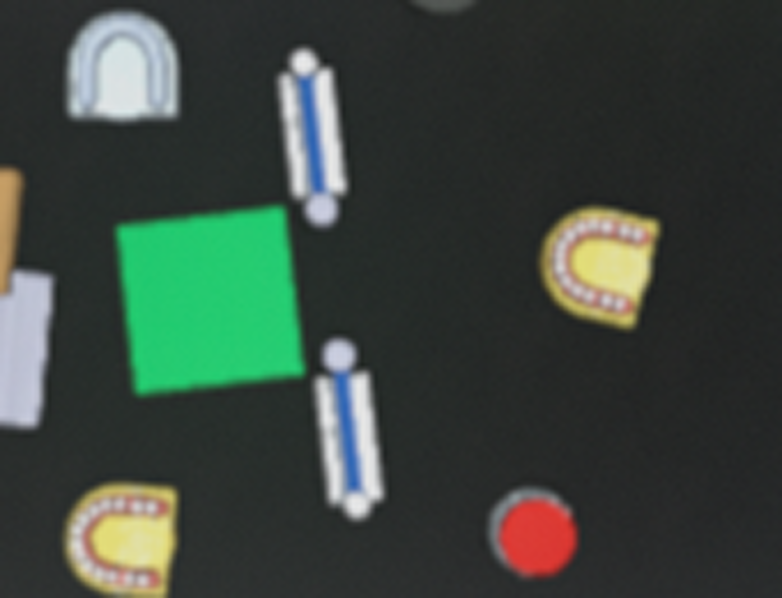

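The crop confirms the ochre cast with white teeth: nose at about (541,258), heels at (660,221) and (633,328), rounded front toward the gap. Next I'll compute poses.

```bash
cat > h.py <<'E'
from bench import manip, effector, viewer
import numpy as np, cv2
from scipy.spatial.transform import Rotation as R
def ray(cal,px,z,h=480):
    px=np.atleast_2d(np.array(px,float)); f=h/2/np.tan(np.radians(cal["vfov"]/2))
    d=np.c_[(px[:,0]-cal["cx"])/f,(px[:,1]-cal["cy"])/f,np.ones(len(px))]
    d=R.from_quat(cal["attitude"]).apply(d)
    return (cal["eye"]+d*((z-cal["eye"][2])/d[:,2])[:,None])[:,:2]
def down(yaw): # tool z down, tool y perpendicular to heading yaw
    return R.from_matrix(np.c_[[np.cos(yaw),np.sin(yaw),0],[np.sin(yaw),-np.cos(yaw),0],[0,0,-1]]).as_quat()
E
python3 - <<'E'
from h import *
c=viewer.get_calibration("top")
g=lambda p,z: ray(c,(np.array(p,float)+.5)/4.6-.5+[240,180],z)*1000
np.set_printoptions(precision=1,suppress=True)
P=g([(322,209),(339,355)],45e-3);print("posts",P,np.linalg.norm(P[0]-P[1]))
E=g([(303,62),(357,505)],41e-3);print("ends",E,np.linalg.norm(E[0]-E[1]))
D=g([(117,226),(285,206),(304,374),(135,394)],0);print("pad",D,D.mean(0),np.linalg.norm(D-np.roll(D,1,0),axis=1))
C=g([(660,221),(633,328),(541,258)],18e-3);print("cast",C)
print("jar",g([(538,537)],.05),"bottle",ray(c,[(338,165)],.1)*1000,"grey",g([(123,117)],.018))
v=P[0]-P[1]; v2=E[0]-E[1]
for w in(v,v2):print("y-axis dir",w,np.degrees(np.arctan2(w[1],w[0])))
h=C[:2].mean(0);n=C[2]-h;print("cast len",np.linalg.norm(n),np.linalg.norm(C[0]-C[1]),np.degrees(np.arctan2(n[1],n[0])))
w=C[0]-C[1];print(np.degrees(np.arctan2(w[1],w[0])))
E
```

```text
posts [[597.6   5.1]
 [513.3  -7.3]] 85.18117635628741
ends [[683.8  18.8]
 [427.3 -20.3]] 259.45893646591276
pad [[587.5 128.3]
 [602.6  27.7]
 [502.1  13.2]
 [487.1 113.8]] [544.8  70.8] [101.4 101.7 101.5 101.8]
cast [[ 598.8 -195.2]
 [ 534.9 -180.5]
 [ 574.7 -125.2]]
jar [[ 412.7 -124.3]] bottle [[749.8 -63.6]] grey [[651.2 125.2]]
y-axis dir [84.3 12.4] 8.365105201669873
y-axis dir [256.5  39.1] 8.6741732127223
cast len 63.15953103873655 65.54573157633261 82.85760362250369
-12.909532317144464
```

```bash
python3 - <<'E'
from h import *
np.set_printoptions(precision=2,suppress=True)
effector.close(20)
for off in(0,np.pi):
    for p,y in(((.56,-.235,.2),79),((.56,-.235,.012),79),((.562,-.1,.012),98),((.553,.04,.012),98.5)):
        print(off,y,manip.solve_ik(p,down(np.radians(y)+off)))
manip.move_pose([.56,-.235,.2],down(np.radians(79)))
cal=viewer.get_calibration("wrist");im=viewer.get_image("wrist")
cv2.imwrite("pics/w1.png",im[:,:,::-1]);np.save("w1.npy",cal,allow_pickle=True);print(cal,manip.current_clock(),manip.current_finger_gap())
E
```

```text
0 79 [ 0.92  0.53 -0.78  1.68  0.41  1.1  -0.17]
0 79 [ 0.77  0.75 -0.57  1.78  0.55  0.77 -0.27]
0 98 [ 0.7   0.77 -0.76  1.87  0.74  0.8  -0.32]
0 98.5 [ 0.49  0.77 -0.8   1.91  0.77  0.8  -0.59]
3.141592653589793 79 [-0.29  0.56  0.9   1.72 -0.49  1.1  -2.57]
3.141592653589793 79 [-0.46  1.27  1.35  1.83 -1.32  1.29 -2.04]
3.141592653589793 98 [-0.17  0.66  0.39  1.91 -0.39  0.65 -2.54]
3.141592653589793 98.5 [-0.79  0.83  0.9   1.96 -0.91  0.83 -2.36]
{'vfov': 71.55322639678185, 'cx': 320.23299081079153, 'cy': 238.6139044691493, 'eye': array([ 0.57, -0.17,  0.36]), 'attitude': array([ 0.99, -0.1 , -0.01,  0.14])} 3.2833 0.00025524167696559504
```

View pics/w1.png

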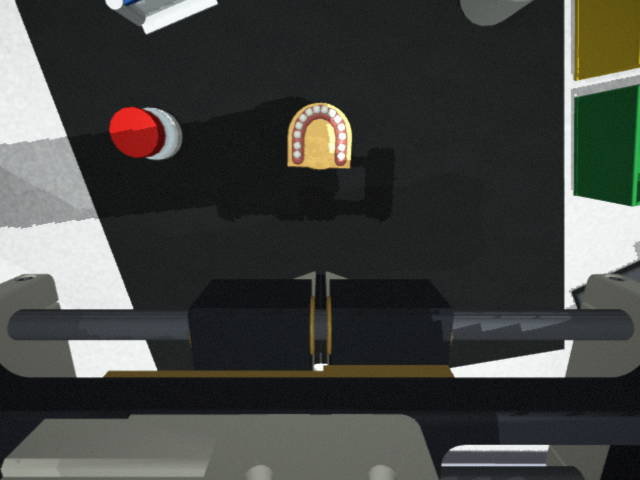

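The wrist view shows the cast square to the tool: heels at (288,168) and (352,168), nose at (320,102). The jar is well aside at (145,132).

```bash
python3 - <<'E'
from h import *
np.set_printoptions(precision=1,suppress=True)
cal=np.load("w1.npy",allow_pickle=True).item()
C=ray(cal,[(287.5,166.5),(352,167.5),(320,102.5)],.018)*1000
h=C[:2].mean(0);n=C[2]-h;w=C[0]-C[1]
print(C,np.linalg.norm(w),np.linalg.norm(n),np.degrees(np.arctan2(n[1],n[0])),np.degrees(np.arctan2(w[1],w[0]))-90, (C[2]+h)/2)
a=cv2.imread("pics/w1.png")[80:190,260:380]
cv2.imwrite("pics/crop1.png",cv2.resize(a,None,fx=5,fy=5,interpolation=cv2.INTER_CUBIC))
E
```

```text
[[ 538.1 -180.4]
 [ 601.3 -193.9]
 [ 581.7 -128.2]] 64.61760591680245 60.20735509166522 78.5005275094968 77.87625789534837 [ 575.7 -157.7]
```

View pics/crop1.png

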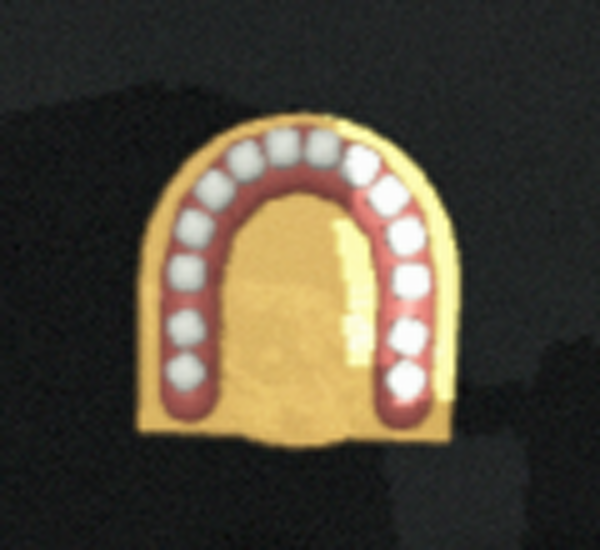

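```bash
cat >> h.py <<'E'
from scipy.interpolate import CubicHermiteSpline
S0=np.array([.5555,-.0011]); SY=np.radians(98.5); Z=.008; BACK=.0300+.0095
ex=np.array([np.cos(SY),np.sin(SY)]); ey=np.array([-ex[1],ex[0]])
def toS(p): d=np.asarray(p)-S0; return np.array([d@ex,d@ey])
def tool(x,y,th,gap=0): # TCP xy and world yaw for cast pose in the screen frame
    q=S0+x*ex+y*ey; yaw=SY+th
    return np.r_[q-(BACK+gap)*np.array([np.cos(yaw),np.sin(yaw)]),Z],down(yaw)
def push(x0,y0,th0,x1,xstop,n=8,vel=.05,y1=0.):
    s=CubicHermiteSpline([x0,x1],[y0,y1],[np.tan(th0),0])
    for x in np.linspace(x0,xstop,n+1)[0:]:
        y,m=(s(x),s(x,1)) if x<x1 else (y1,0)
        p,o=tool(x,y,np.arctan(m)); manip.servo_line(p,ori=o,vel=vel)
    print("push end",x,y,np.degrees(np.arctan(m)),"F",manip.current_force().round(1),"t",manip.current_clock())
def retreat(d,z):
    p=manip.current_tool_pos(); t=R.from_quat(manip.current_tcp_rot()).as_matrix()[:,0]
    p=p-d*t; p[2]=Z; manip.servo_line(p,vel=.15); p[2]=z; manip.servo_line(p,vel=.2)
E
python3 - <<'E'
from h import *
np.set_printoptions(precision=2,suppress=True)
x,y=toS([.573,-.157]);th=np.radians(78.5-98.5);print(x,y)
p,o=tool(x,y,th,.02); manip.servo_line(p+[0,0,.1],ori=o,vel=.2); manip.servo_line(p,vel=.12)
push(x,y,th,-.04,-.08)
print(manip.current_tool_pos())
retreat(.05,.15)
cal=viewer.get_calibration("wrist");im=viewer.get_image("wrist")
cv2.imwrite("pics/w2.png",im[:,:,::-1]);np.save("w2.npy",cal,allow_pickle=True)
cv2.imwrite("pics/t2.png",viewer.get_image("top")[:,:,::-1])
t=cv2.imread("pics/t2.png")[180:310,240:410]
cv2.imwrite("pics/t2c.png",cv2.resize(t,None,fx=4.6,fy=4.6,interpolation=cv2.INTER_CUBIC))
print(manip.current_clock())
E
```

```text
-0.156774237792891 0.0057357095862728
push end -0.08 -0.001720810096610589 3.14013789145439 F [-0.1  0.6 -0. ] t 8.2167
[ 0.58 -0.12  0.01]
9.65
```

View pics/w2.png

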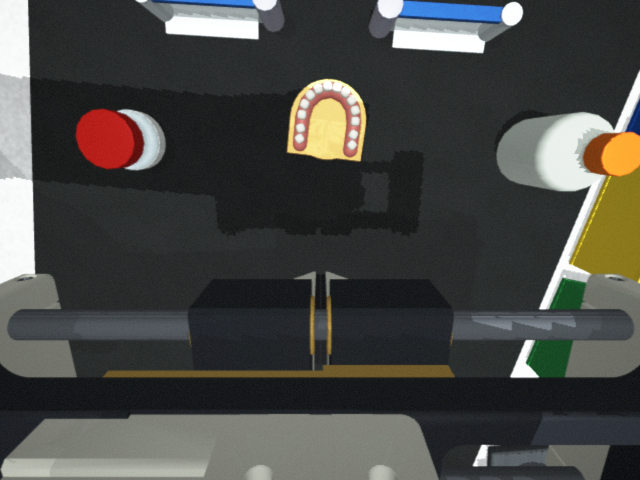

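View pics/t2c.png

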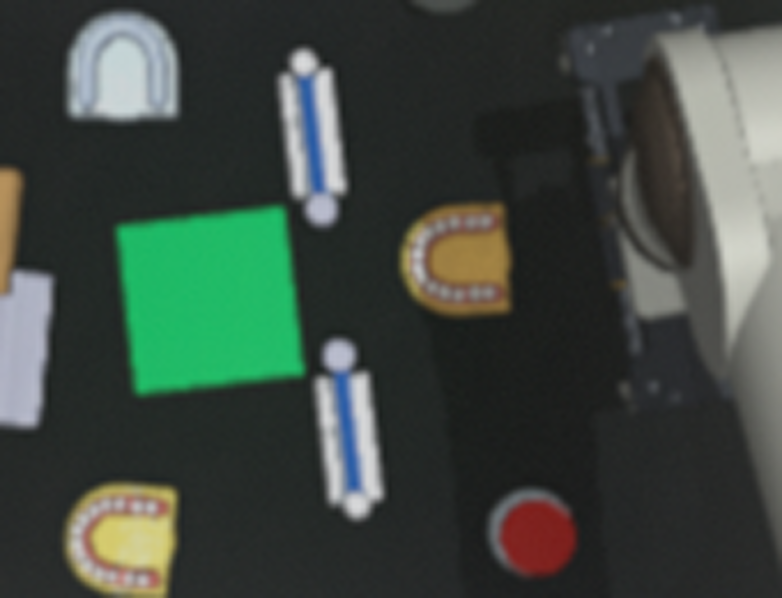

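The cast moved well, but it lags the tool in yaw. Wrist heels are at (288,153) and (363,161), nose (329,79). In the top crop the heels are at (508,204) and (510,313), nose (401,258). I'll quantify this.

```bash
cat >> h.py <<'E'
def castS(C):
    h=(C[0]+C[1])/2;n=C[2]-h;w=C[0]-C[1]   # C: left heel, right heel, nose
    a=np.degrees(np.arctan2(n[1],n[0]))-98.5; b=np.degrees(np.arctan2(w[1],w[0]))-188.5
    print("cast S mm",(toS((h+C[2])/2)*1e3).round(1),"yaw nose/heel",round((a+180)%360-180,1),round((b+180)%360-180,1),"len",(1e3*np.linalg.norm(n)).round(1),(1e3*np.linalg.norm(w)).round(1))
E
python3 - <<'E'
from h import *
c=viewer.get_calibration("top");w=np.load("w2.npy",allow_pickle=True).item()
castS(ray(c,(np.array([(510,313),(508,204),(401,258)])+.5)/4.6-.5+[240,180],.018))
castS(ray(w,[(288,152.5),(362.5,161),(329,79)],.018))
P=ray(w,[(383,15),(271,8)],.045);print("posts?",[toS(p).round(4) for p in P])
E
```

```text
cast S mm [-75.   -6.6] yaw nose/heel -7.0 -6.0 len 63.9 64.7
cast S mm [-75.1  -7.1] yaw nose/heel 0.6 -3.2 len 60.3 63.4
posts? [array([-0.0074, -0.0412]), array([-0.0073,  0.0361])]
```

The estimate is x≈-75, y≈-7 mm and yaw ≈ -4° in the screen frame, which is too far right for the gap. I'll square it up by pressing its straight right side leftward with the broad finger face.

```bash
cat >> h.py <<'E'
def atS(x,y,z): return np.r_[S0+x*ex+y*ey,z]
def look(n):
    cal=viewer.get_calibration("wrist");im=viewer.get_image("wrist")
    cv2.imwrite(f"pics/w{n}.png",im[:,:,::-1]);np.save(f"w{n}.npy",cal,allow_pickle=True)
    t=viewer.get_image("top")[180:310,240:410,::-1]
    cv2.imwrite(f"pics/t{n}c.png",cv2.resize(t,None,fx=4.6,fy=4.6,interpolation=cv2.INTER_CUBIC))
E
python3 - <<'E'
from h import *
o=down(SY-np.pi/2); xs=-.086
manip.move_pose(atS(xs,-.07,.15),o)
manip.servo_line(atS(xs,-.07,Z),vel=.12)
manip.servo_line(atS(xs,-.052,Z),vel=.05)
manip.servo_line(atS(xs,-.042,Z),vel=.02)
print(manip.current_force().round(1))
manip.servo_line(atS(xs,-.07,Z),vel=.05)
manip.servo_line(atS(xs,-.07,.15),vel=.2)
p,oo=tool(-.075,0,0,.05);p[2]=.15;manip.move_pose(p,oo)
look(3);print(manip.current_clock())
E
```

```text
[-0.1  0.   0.4]
16.6083
```

View pics/w3.png

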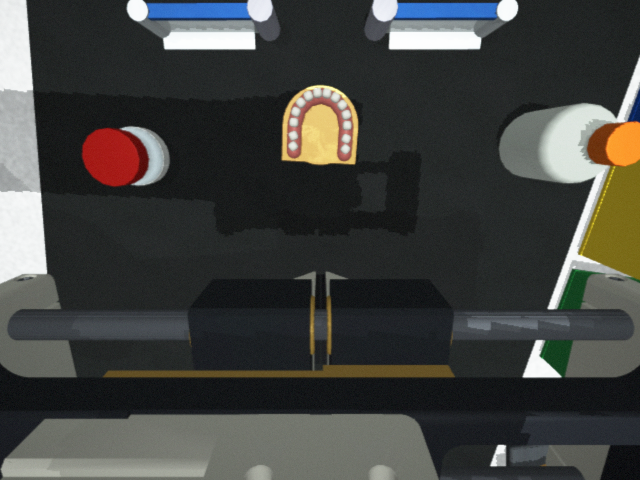

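View pics/t3c.png

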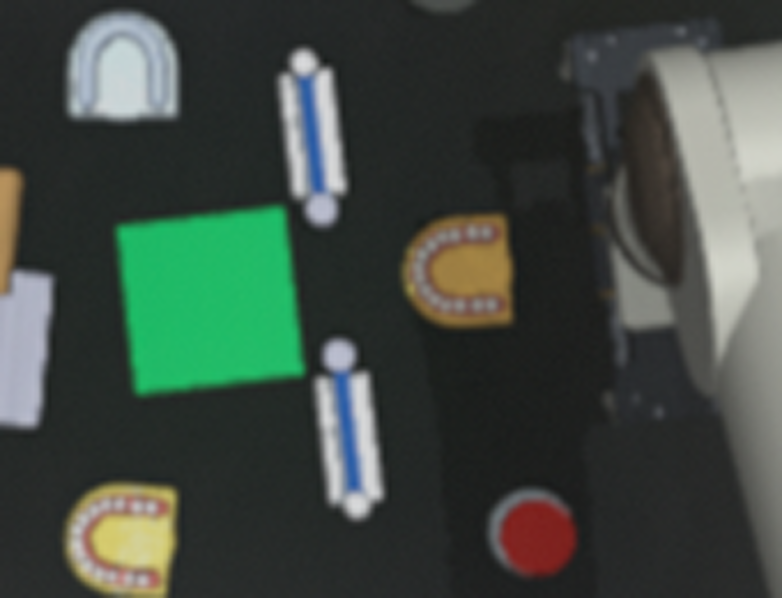

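Wrist view: heels (282,160) and (357,163), nose (320.5,85), post tops (260,9) and (385,9). The cast now sits nearly on the gap's centreline.

```bash
python3 - <<'E'
from h import *
c=viewer.get_calibration("top");w=np.load("w3.npy",allow_pickle=True).item()
castS(ray(c,(np.array([(513,325),(507,215),(404,273)])+.5)/4.6-.5+[240,180],.018))
castS(ray(w,[(282,159.5),(356.5,163),(320.5,85)],.018))
P=ray(w,[(385,9),(260,9)],.045);print("posts?",[toS(p).round(4) for p in P])
E
```

```text
cast S mm [-75.2   1.4] yaw nose/heel -5.1 -3.9 len 62.8 65.3
cast S mm [-75.1  -0.6] yaw nose/heel -1.1 -2.7 len 59.6 63.4
posts? [array([-0.0016, -0.0456]), array([-0.0014,  0.0405])]
```

```bash
python3 - <<'E'
from h import *
x0,y0,th=-.0755,.0016,np.radians(-3)
s=CubicHermiteSpline([x0,-.02],[y0,0],[np.tan(th),0])
p,o=tool(x0,y0,th,.025);manip.servo_line(p+[0,0,.1],ori=o,vel=.2);manip.servo_line(p,vel=.12)
for x in np.r_[np.linspace(x0-.012,-.02,10),np.linspace(-.014,.067,12)]:
    xe=max(x,x0); y,m=(s(xe),s(xe,1)) if x<-.02 else (0,0)
    p,o=tool(x,y,np.arctan(m));manip.servo_line(p,ori=o,vel=.04)
    F=manip.current_force();print(round(x,3),F.round(1),end=" ")
    if np.linalg.norm(F)>6: print("STOP");break
print(manip.current_clock())
if x>.06:
    retreat(.02,.2); q=atS(-.06,0,.2); manip.servo_line(q,vel=.2); look(4)
E
```

```text
-0.088 [-0.3 -0.1 -0.2] -0.08 [-0.2 -0.1 -0. ] -0.072 [0.4 0.2 0.7] -0.065 [ 0.9 -0.7  0.2] -0.057 [ 0.   0.5 -0.2] -0.05 [-0.2  0.   0.4] -0.042 [ 0.1 -0.1  0.4] -0.035 [ 0.4 -0.3  0.4] -0.028 [-0.2 -0.2 -0.4] -0.02 [ 0.2 -0.1 -0.1] -0.014 [ 0.1  0.1 -0.9] -0.007 [0.8 0.6 0.8] 0.001 [-0.4 -0.1  0.8] 0.008 [0.2 0.1 0.3] 0.015 [0.2 0.  0.5] 0.023 [0.3 0.1 0.1] 0.03 [-0.1  0.   0.1] 0.038 [-0.2  0.5 -0.5] 0.045 [-0.9  0.6 -0.3] 0.052 [ 0.7 -0.5 -0.2] 0.06 [-0.2  0.2 -0.2] 0.067 [ 0.3 -0.1 -0.1] 25.4833
```

View pics/t4c.png

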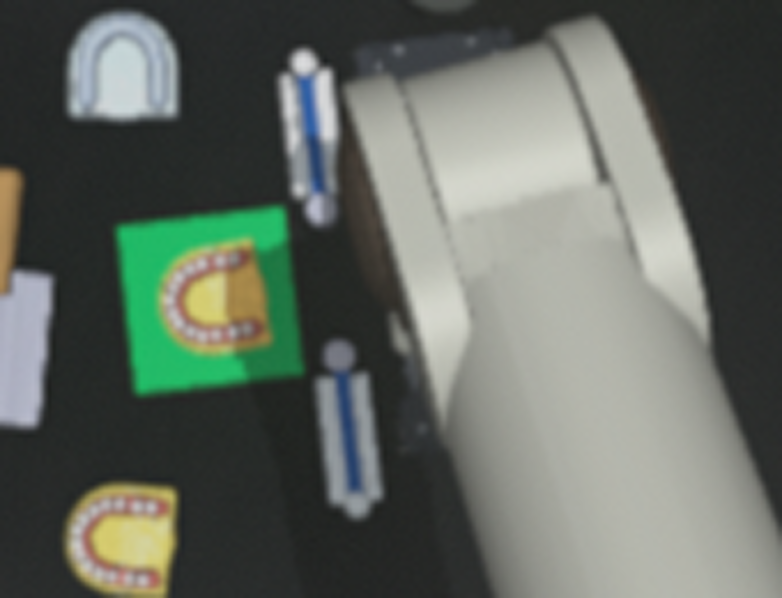

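The cast lies wholly on the green pad (nose (159,300), heels (255,240) and (269,343); pad edges about x=117–304), well inside on every side. The screen and the bystanders in the crop are unmoved, and the hand is clear.

```bash
python3 - <<'E'
from bench import manip
manip.sleep(.3); print(manip.hand_in())
E
```

```text
the job is handed in; nothing more can be done
None
```

The cast was pushed rounded front first through the gap and now lies wholly on the green pad, with the hand clear; the job is handed in, but no verdict was returned.

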